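# Sort clock parts into sample-marked trays and a clip rail

### The arm

A 7-joint arm with a two-finger parallel gripper is mounted at the origin on the work surface. World frame = base frame: x ahead of the robot, y to its left, z up, the work surface at z = 0. Lengths are in m, angles in degrees, forces in N, time in s.
With the tool pointing down it reaches from about 0.425 to 0.875 m from the base axis. Payload 4.7 kg.
Tool frame: the origin (TCP) lies on the centre line of the jaws, within the pads' length; the fingertips stand 14 mm ahead of it and the grasp point (between the pads) lies 5 mm behind it; z points along the fingers, y is the line along which they close (so a half turn about z gives the same grasp; the last joint's range is limited). The gripper opens to 87 mm and grips with 3 to 60 N. Pads are 19 mm wide; open, the fingers measure 117 mm over their backs; the gripper's body (75 mm by 190 mm) begins 51 mm behind the grasp point.
Start: joints at [75.12, 18.392, -4.016, 83.108, 1.295, 78.541, -3.26], TCP at [0.176, -0.626, 0.237] pointing down, gripper open.
Joint ranges: [-163.93, 163.93], [-17.29, 119.83], [-79.2, 71.16], [3.27, 140.29], [-89.18, 269.18], [5.43, 117.66], [-154.24, 154.24]. Speed limits (degrees/s): [147.25, 147.25, 180, 180, 180, 180, 180].

### API

Orientations are given as [roll, pitch, yaw] about the fixed x, y, z axes, in that order (R = Rz(yaw) Ry(pitch) Rx(roll)).
In Python, from cell import env gives the robot as it stands.
- The arm moves only by the tool jog_arm, never from a script. Its argument "motion" is a list that holds one entry, the list of rows, each a list of 7 numbers: the shift along the tool's x, y, z in units of 0.1 m (1.0 is 0.1 m), then the turn, a rotation vector about the tool's x, y, z in units of 180 degrees (1.0 is 180 degrees), then the closure, from 0 (fully open) to 1 (shut). A call has 1 to 5 rows; each row is the pose to reach, as a shift and turn from the pose commanded when the call began, along the tool's axes at that moment, turning the shorter way round; what a row does not reach only later rows make up. A row lasts 1/10 s, in which the tool goes at most 50 mm and 8.59 degrees, less where a joint would pass 70% of its speed; a pose out of reach is approached as far as the arm can. A call with a number of a shift or a turn outside -1 to 1 is refused whole. A call with a gripper value outside its range is refused whole. The fingers move at their own pace and stop on an object; "grip_force" is the grip in N (left out, the last holds). Time passes only in rows, so rows that repeat a pose let the fingers close. It gives the time, the measured TCP pose, the force, the opening and the grip force at its end, in the units of the state.
- env.get_obs(): the state, without advancing time (a new reading comes with each control period).
- env.read_camera(name): name is "scene" or "side" or "wrist"; returns (picture, depth): 384x512x3 uint8, red, green, blue; 384x512 float32, m along the optical axis (not along the pixel's ray), 0 where there is no reading.
- env.camera_info(name): a dict with "camera_matrix" (3x3 intrinsics, pixels), "origin" and "orientation" of the camera in the world; the wrist camera has in their place "mount" (4x4, takes a point from camera to tool coordinates, whose origin is the TCP and whose axes are the flange's). Camera axes: x right, y down, z forward; pixel columns grow to the right and rows downward; lengths in m; the calibration is good to about 2 mm. A picture is of the moment at which its call begins: read the wrist's pose just before it. camera_info takes no time and is no camera call.
- env.sign_off(): hands the job in; it is judged then, once.
The state is a dict: "time_s": time; "qpos": joint angles; "joint_velocities": joint speeds; "effort": joint torques, N m; "tool_pos": TCP position; "tool_rot": TCP orientation; "force": force on the tool from outside, world axes, zero at the start; "wrist_torque": the same for the moment, N m; "grip_width": finger opening in m; "grasp_force": force on a finger pad.
Only numpy, scipy, OpenCV 4.12 (cv2) and the standard library are available. Lean on these libraries where they do the work, as an engineer would, in place of code of your own. Each camera call takes 0.05 s, during which the arm holds its last target. There are 200 camera calls.

### The job

Sort the five loose clock parts. Lay both leaf bobs flat in the tray whose ledge shows a leaf and stand both spring housings, arbor stub up, in the tray whose ledge shows a round drum, every piece flat on the tray floor and none on top of another; press the pendulum rod into the two spring clips of the rail until it snaps fully home, about centred lengthways. Leave the carved dancing couple and the pliers where they are.

Things in the scene. Friction and masses are not known exactly. Their poses are not given: they have to be found in the camera images.
- leaf_1: Oak-leaf pendulum bob, dark wood with a thin brass midrib, lying flat, vein side up. 69 mm long along its x (stem at x = -33 mm, tip at x = +36 mm), 40 mm wide along y, 12 mm thick. The two sides are parallel and graspable (40 mm apart) for x from -20 to +12 mm. Origin at the underside under the midrib, z up. 35 to 70 g.
- leaf_2: Oak-leaf pendulum bob, dark wood with a thin brass midrib, lying flat, vein side up. 69 mm long along its x (stem at x = -33 mm, tip at x = +36 mm), 40 mm wide along y, 12 mm thick. The two sides are parallel and graspable (40 mm apart) for x from -20 to +12 mm. Origin at the underside under the midrib, z up. 35 to 70 g. Same as leaf_1.
- barrel_1: Nickel tension spring housing: plain round bright metal drum, 42 mm diameter, 24 mm high, standing on its flat end; the upper end has a 10 mm wide, 6 mm high arbor stub. Origin at the centre of the underside, z up. 100 to 200 g.
- barrel_2: Nickel tension spring housing: plain round bright metal drum, 42 mm diameter, 24 mm high, standing on its flat end; the upper end has a 10 mm wide, 6 mm high arbor stub. Origin at the centre of the underside, z up. 100 to 200 g. Same as barrel_1.
- rod: Pendulum rod: straight dark wooden stick of square section 10 x 10 mm, 150 mm long along its y, with a 12 mm brass ferrule flush at each end; the two ends are alike. It lies flat. Origin at the centre of its underside. About 40 g.
- tray_leaf: Fixed shallow open tray, pale plywood, 130 mm along x, 180 along y, 20 high; walls and floor 5 mm thick (inside 120 x 170, floor 5 mm above origin). A solid ledge 36 mm wide, as high as the walls, along its +x side (away from the robot) bears a raised sign: an oak leaf about 50 mm long. Leaf bobs belong here. Origin: centre of the underside, ledge not counted.
- tray_barrel: Fixed shallow open tray, pale plywood, 130 mm along x, 180 along y, 20 high; walls and floor 5 mm thick (inside 120 x 170, floor 5 mm above origin). A solid ledge 36 mm wide, as high as the walls, along its +x side (away from the robot) bears a raised sign: a round metal drum of 31 mm. Housings belong here. Origin: centre of the underside, ledge not counted.
- rail: Fixed rail, base 70 x 170 (along y) x 8 mm; two spring clips at y = -45, +45 mm, each 14 mm long. Jaws open along x: lips up to 65 mm above origin, 28 mm wide mouth, 6 mm throat at 43 mm. Rod lies along y, pressed down (about 6-14 N) past the throat onto the seat: underside then 30 mm above origin. Between the clips 76 mm is free for fingers down to the base. Origin: centre of underside.
- couple: Bystander: carved wooden dancing couple on a round base of 68 mm diameter, 97 mm tall, to be left alone. Origin at the centre of the underside.
- pliers: Bystander: steel flat-nose pliers with black handles, about 175 mm long along y, 56 mm wide, 12 mm thick, to be left alone. Origin under the pivot.

How it is judged:
By the outcome, as a careful person would: the job done as asked, in the order asked, and still so for the second after the job is handed in, with the robot touching nothing.
It also fails if it takes over 126 s, if anything falls off the work surface, if the arm or the gripper's body presses on something with over 40 N, if the wrist force passes 120 N, or if a joint passes its speed limit or range.

## Working session

There is one attempt and no reset: what is moved stays moved. The work goes in short steps, Python scripts to look and compute and a tool call to move; the robot and the scene stay as the last step left them, time stands still between calls to the robot, and variables do not carry over. Pictures are saved under pics/ and viewed, at most 16 in all, crops included, and the job is handed in when it is done.

Besides the shell and the picture viewer there is one more tool, called after ">>>" as name(argument=value, ...) on one line, values as JSON. jog_arm: Moves the arm, as the interface text tells. Shifts and turns lie within -1 to 1; 1 stands for 0.1 m of shift or 180 degrees of turn. Its arguments: {"type":"object","properties":{"motion":{"type":"array","items":{"type":"array","items":{"type":"array","items":{"type":"number"}}}},"grip_force":{"type":"number"}},"required":["motion"]}

```bash
ls; mkdir -p pics; python3 - <<'E'
from cell import env
import cv2,numpy as np
o=env.get_obs();print(o)
for n in ["scene","side","wrist"]:
    print(n,env.camera_info(n))
    im,d=env.read_camera(n);cv2.imwrite(f"pics/{n}0.png",im[:,:,::-1]);np.save(f"pics/{n}0.npy",d)
E
```

```text
pics
{'time_s': 0.0, 'qpos': array([75.12058397, 18.4394664 , -4.01433619, 83.17337278,  1.29640403,
       78.53981223, -3.26009603]), 'joint_velocities': array([ 0.18623162,  0.01150895,  0.01816998,  0.02596149,  0.04761084,
       -0.06410349, -0.05331451]), 'effort': array([ 1.17017862e-03, -4.91285348e+01, -4.03574500e-01, -3.12524235e+01,
       -6.42375438e-02,  4.35809931e-02,  1.84777609e-04]), 'tool_pos': array([ 0.17554594, -0.62531775,  0.23547011]), 'tool_rot': array([-1.79892661e+02,  7.37358352e-03,  1.56881887e+01]), 'force': array([ 0.04945936, -0.05970312, -0.11676787]), 'wrist_torque': array([-0.03965912,  0.01220002,  0.02537266]), 'grasp_force': 0.0, 'grip_width': 0.08691852873362213}
scene {'camera_matrix': array([[460.25440311,   0.        , 251.99045903],
       [  0.        , 460.25440311, 191.91160746],
       [  0.        ,   0.        ,   1.        ]]), 'origin': array([0.81441742, 0.60207576, 1.15408116]), 'orientation': array([-148.27761102,   -0.76052528,  153.06467959])}
side {'camera_matrix': array([[438.40549314,   0.        , 254.1424803 ],
       [  0.        , 438.40549314, 182.78313664],
       [  0.        ,   0.        ,   1.        ]]), 'origin': array([ 0.37387411, -1.03199279,  1.26948093]), 'orientation': array([-1.40207539e+02, -5.93516251e-02, -5.57829932e+00])}
wrist {'camera_matrix': array([[301.33205408,   0.        , 252.0887695 ],
       [  0.        , 301.33205408, 192.13003449],
       [  0.        ,   0.        ,   1.        ]]), 'mount': array([[ 7.22065642e-05, -9.70514362e-01, -2.41043289e-01,
         6.46225089e-02],
       [ 9.99999649e-01, -1.31160506e-04,  8.27650893e-04,
        -7.14006320e-05],
       [-8.34862439e-04, -2.41043264e-01,  9.70514012e-01,
        -1.46969037e-01],
       [ 0.00000000e+00,  0.00000000e+00,  0.00000000e+00,
         1.00000000e+00]])}
```

View pics/scene0.png

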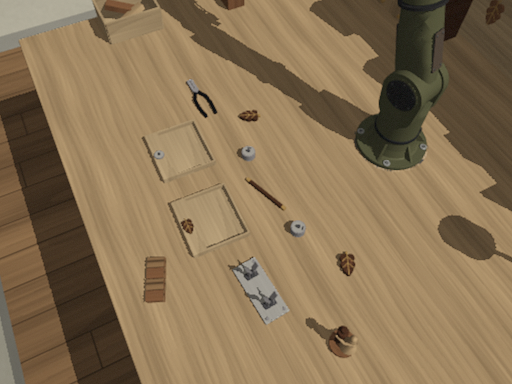

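View pics/side0.png

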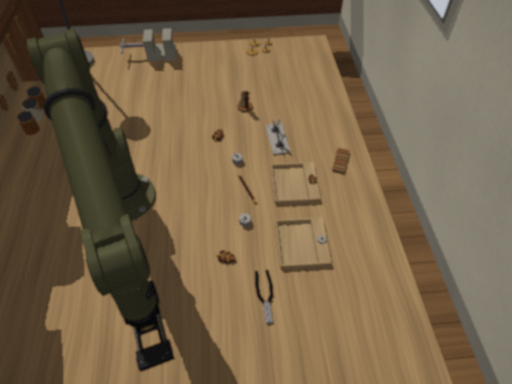

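The scene view shows the pliers at (200,98), leaves at (249,116) and (346,263), drums at (248,153) and (298,228), and the rod at (265,194). The drum tray is at (178,150), the leaf tray at (207,220), the rail at (260,290) and the couple at (342,340). The side view shows the same things, with +x to the right: leaves (227,257) and (217,134), drums (245,221) and (238,159), rod (247,190).

```bash
cat > h.py <<'E'
from cell import env
import numpy as np, cv2
from scipy.spatial.transform import Rotation as Ro
def eul(a): return Ro.from_euler('xyz',a,degrees=True).as_matrix()
def cam(n,obs=None):
    i=env.camera_info(n);K=i['camera_matrix']
    if n=='wrist':
        o=obs or env.get_obs();T=np.eye(4);T[:3,:3]=eul(o['tool_rot']);T[:3,3]=o['tool_pos'];T=T@i['mount']
        return K,T[:3,:3],T[:3,3]
    return K,eul(i['orientation']),np.array(i['origin'])
def rays(c,px):
    K,R,o=c;px=np.atleast_2d(np.float64(px))
    return np.c_[px,np.ones(len(px))]@np.linalg.inv(K).T@R.T
def plane(c,px,z):
    d=rays(c,px);return c[2]+d*((z-c[2][2])/d[:,2])[:,None]
def tri(c1,p1,c2,p2):
    d1=rays(c1,p1)[0];d2=rays(c2,p2)[0]
    s=np.linalg.lstsq(np.c_[d1,-d2],c2[2]-c1[2],rcond=None)[0]
    a=c1[2]+s[0]*d1;b=c2[2]+s[1]*d2
    return (a+b)/2,np.linalg.norm(a-b)
def proj(c,P):
    K,R,o=c;q=(np.atleast_2d(P)-o)@R@K.T;return q[:,:2]/q[:,2:]
def cloud(c,d):
    v,u=np.mgrid[:d.shape[0],:d.shape[1]];r=rays(c,np.c_[u.ravel(),v.ravel()])*d.reshape(-1,1)+c[2]
    return r.reshape(*d.shape,3)
def snap(n,name):
    o=env.get_obs();im,d=env.read_camera(n);cv2.imwrite(f'pics/{name}.png',im[:,:,::-1]);np.savez(f'pics/{name}.npz',im=im,d=d,K=cam(n,o)[0],R=cam(n,o)[1],o=cam(n,o)[2]);return im,d,cam(n,o)
E
python3 - <<'E'
from h import *
a,b=cam('scene'),cam('side')
L=dict(leafA=((249,116),(227,257)),leafB=((346,263),(217,134)),barA=((248,150),(245,218)),barB=((298,225),(238,156)),rod=((265,194),(247,190)),couple=((342,340),(245,103)),signdrum=((158,155),(322,239)),signleaf=((187,226),(312,180)),rail=((260,290),(279,138)),pl=((200,98),(265,297)))
da,db=np.load('pics/scene0.npy'),np.load('pics/side0.npy')
ca,cb=cloud(a,da),cloud(b,db)
for k,(p,q) in L.items():
    P,e=tri(a,p,b,q);print(k,P.round(3),round(e,4),ca[p[1],p[0]].round(3),cb[q[1],q[0]].round(3))
i=cv2.imread('pics/scene0.png')[70:370,130:400];cv2.imwrite('pics/c1.png',cv2.resize(i,(540*1,600),interpolation=cv2.INTER_CUBIC))
E
```

```text
leafA [ 0.356 -0.29   0.003] 0.0028 [ 0.359 -0.283  0.013] [ 0.358 -0.296  0.012]
leafB [0.353 0.289 0.006] 0.0051 [0.359 0.292 0.016] [0.35  0.287 0.01 ]
barA [ 0.428 -0.154  0.024] 0.0019 [ 0.428 -0.151  0.027] [ 0.429 -0.157  0.027]
barB [0.424 0.14  0.028] 0.0061 [0.422 0.142 0.033] [0.426 0.137 0.028]
rod [ 0.447 -0.007 -0.005] 0.0037 [0.45  0.002 0.01 ] [ 0.448 -0.018  0.008]
couple [0.48  0.457 0.022] 0.0007 [0.49  0.462 0.057] [0.479 0.443 0.034]
signdrum [ 0.679 -0.262  0.019] 0.0001 [ 0.681 -0.252  0.032] [ 0.677 -0.266  0.026]
signleaf [0.694 0.    0.015] 0.0004 [0.695 0.006 0.026] [ 0.691 -0.007  0.024]
rail [0.599 0.25  0.001] 0.0081 [0.597 0.253 0.011] [0.594 0.2   0.049]
pl [ 0.466 -0.439 -0.003] 0.002 [ 0.466 -0.436  0.   ] [ 0.466 -0.444  0.007]
```

View pics/c1.png

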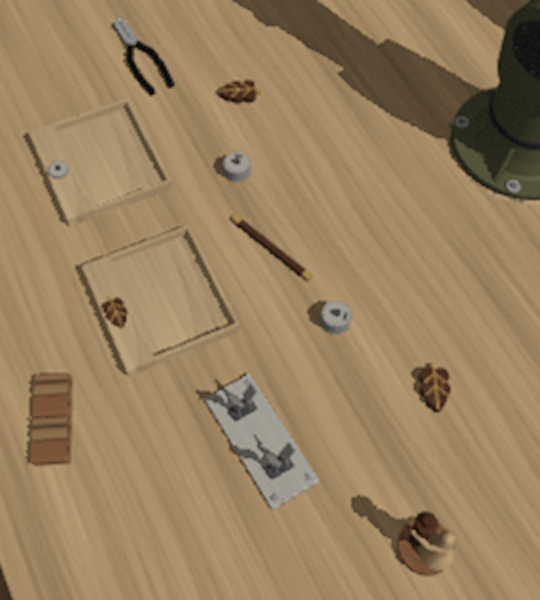

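The enlarged crop shows the drum sign at crop (58,170), the leaf sign at (115,312), the rail running from (235,385) to (295,490), and the rod from (237,217) to (308,275). I'll bring the wrist camera over the drum-tray side first.

>>> jog_arm(motion=[[[0,0,-0.6,0,0,0.0872,0],[0,0,-0.6,0,0,0.0872,0],[0,0,-0.6,0,0,0.0872,0]]], grip_force=30)

```text
time_s: 0.45
tool_pos: [0.176, -0.6268, 0.2991]
tool_rot: [179.7, -0.1, -0.0]
force: [0.2, 0.4, 0.0]
grip_width: 0.0867
grasp_force: 0.0
```

>>> jog_arm(motion=[[[0.8,-0.94,0,0,0,0,0],[0.8,-0.94,0,0,0,0,0],[0.8,-0.94,0,0,0,0,0],[0.8,-0.94,0,0,0,0,0]]])

```text
time_s: 0.85
tool_pos: [0.2599, -0.5277, 0.2952]
tool_rot: [-179.8, -0.0, 0.6]
force: [-0.2, 0.0, 0.1]
grip_width: 0.0872
grasp_force: 0.0
```

>>> jog_arm(motion=[[[0.8,-0.94,0,0,0,0,0],[0.8,-0.94,0,0,0,0,0],[0.8,-0.94,0,0,0,0,0],[0.8,-0.94,0,0,0,0,0]]])

```text
time_s: 1.25
tool_pos: [0.3384, -0.4346, 0.2954]
tool_rot: [-179.9, 0.0, 0.5]
force: [-0.7, -0.3, 0.4]
grip_width: 0.0872
grasp_force: 0.0
```

>>> jog_arm(motion=[[[0.8,-0.94,0,0,0,0,0],[0.8,-0.94,0,0,0,0,0],[0.8,-0.94,0,0,0,0,0],[0.8,-0.94,0,0,0,0,0]]])

```text
time_s: 1.65
tool_pos: [0.4174, -0.3416, 0.2956]
tool_rot: [-179.9, 0.0, 0.4]
force: [0.5, -0.0, -0.4]
grip_width: 0.0872
grasp_force: 0.0
```

>>> jog_arm(motion=[[[0.8,-0.94,0,0,0,0,0],[0.8,-0.94,0,0,0,0,0],[0.8,-0.94,0,0,0,0,0],[0.8,-0.94,0,0,0,0,0]]])

```text
time_s: 2.05
tool_pos: [0.4969, -0.2483, 0.2955]
tool_rot: [-179.9, 0.0, 0.3]
force: [0.3, -0.5, 0.0]
grip_width: 0.0871
grasp_force: 0.0
```

```bash
python3 -c "
from h import *
snap('wrist','w1');print(env.get_obs()['tool_pos'])"
```

```text
[ 0.49535173 -0.25104202  0.29550837]
```

>>> jog_arm(motion=[[[0,-1,0,0,0,0,0],[0,-1,0,0,0,0,0],[0,-1,0,0,0,0,0],[0,-1,0,0,0,0,0]]])

```text
time_s: 2.5
tool_pos: [0.4948, -0.1522, 0.2964]
tool_rot: [179.9, 0.0, -0.1]
force: [0.6, -0.3, 0.6]
grip_width: 0.0871
grasp_force: 0.0
```

>>> jog_arm(motion=[[[0,-1,0,0,0,0,0],[0,-1,0,0,0,0,0],[0,-1,0,0,0,0,0],[0,-1,0,0,0,0,0]]])

```text
time_s: 2.9
tool_pos: [0.4957, -0.0524, 0.2964]
tool_rot: [179.9, 0.0, -0.1]
force: [0.3, -0.5, 0.3]
grip_width: 0.0871
grasp_force: 0.0
```

```bash
python3 -c "
from h import *
snap('wrist','w2');print(env.get_obs()['tool_pos'])"
```

```text
[ 0.49562486 -0.05343691  0.29624483]
```

>>> jog_arm(motion=[[[0,-1,0,0,0,0,0],[0,-1,0,0,0,0,0],[0,-1,0,0,0,0,0],[0,-1,0,0,0,0,0]]])

```text
time_s: 3.35
tool_pos: [0.4962, 0.0482, 0.2964]
tool_rot: [179.9, 0.0, -0.1]
force: [-0.2, -1.2, -0.2]
grip_width: 0.087
grasp_force: 0.0
```

>>> jog_arm(motion=[[[0,-1,0,0,0,0,0],[0,-1,0,0,0,0,0],[0,-1,0,0,0,0,0],[0,-1,0,0,0,0,0]]])

```text
time_s: 3.75
tool_pos: [0.4966, 0.148, 0.2961]
tool_rot: [179.9, 0.0, -0.1]
force: [-0.4, 0.3, -0.4]
grip_width: 0.0866
grasp_force: 0.0
```

```bash
python3 -c "
from h import *
snap('wrist','w3');print(env.get_obs()['tool_pos'],env.get_obs()['tool_rot'])"
```

```text
[0.49683668 0.14683394 0.29603144] [ 1.79919979e+02  3.84387900e-02 -2.39634521e-01]
```

View pics/w1.png

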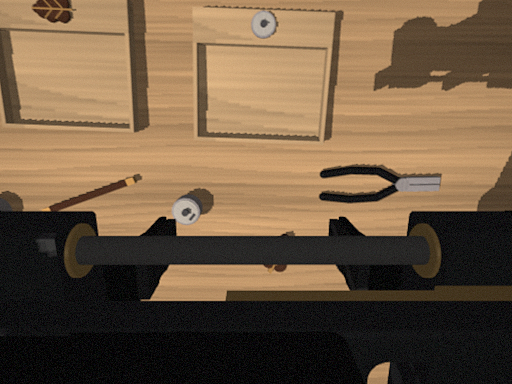

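View pics/w3.png

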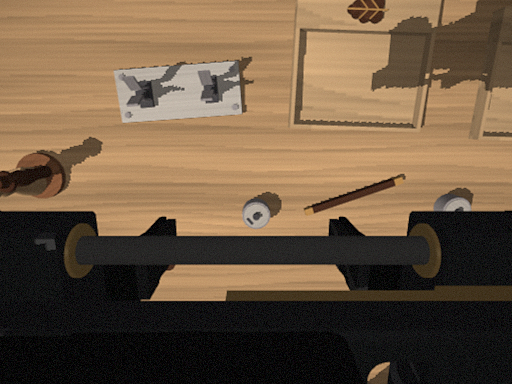

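w1 shows the drum tray's inside from (197,45) to (325,138), a drum at (186,210), part of the rod at (95,193) and the pliers at (385,183). w3 shows the rail at (180,90), the leaf tray's inside from (300,30) to (425,125), a drum at (256,214), the rod from (306,211) to (403,177) and the couple at left. The gripper hides anything nearer, so the leaves will come from the two fixed cameras.

```bash
cat > m.py <<'E'
from h import *
def ld(n):
    z=np.load(f'pics/{n}.npz');return z['im'],(z['K'],z['R'],z['o'])
def comps(mask,amin=30):
    n,l,s,c=cv2.connectedComponentsWithStats(mask.astype(np.uint8),connectivity=8)
    return [(c[i],s[i],l==i) for i in range(1,n) if s[i,4]>=amin]
def near(cs,p,r=30):
    cs=[c for c in cs if np.hypot(*(c[0]-p))<r];return max(cs,key=lambda c:c[1][4])
def rect(m):
    p=np.argwhere(m)[:,::-1].astype(np.float32);return cv2.boxPoints(cv2.minAreaRect(p))
E
python3 - <<'E'
from m import *
S=[(cv2.imread(f'pics/{n}0.png')[:,:,::-1].copy(),cam(n)) for n in('scene','side')]
hs=lambda im:cv2.cvtColor(im,cv2.COLOR_RGB2HSV).astype(int)
def pca(P):
    c=P.mean(0);w,v=np.linalg.eigh(np.cov((P-c)[:,:2].T));return c,np.degrees(np.arctan2(v[1,1],v[0,1])),2*np.sqrt(w*3)
for nm,px in (('A',((249,116),(227,257))),('B',((346,263),(217,134)))):
    cc=[]
    for (im,c),p in zip(S,px):
        h=hs(im);m=(h[...,2]<140)&(h[...,1]>110)
        m[:]&=True
        k=near(comps(m),p,15);ctr,ang,sz=pca(plane(c,np.argwhere(k[2])[:,::-1],.010))
        r=cv2.minAreaRect(plane(c,np.argwhere(k[2])[:,::-1],.010)[:,:2].astype(np.float32)*1000)
        cc.append(k[0]);print('leaf',nm,k[1],ctr.round(4),round(ang,1),sz.round(4),np.round(r[0],1),np.round(r[1],1),r[2])
    print(tri(S[0][1],cc[0],S[1][1],cc[1]))
W={n:ld(n) for n in('w1','w2','w3')}
for n,(im,c) in W.items():
    h=hs(im);m=(h[...,1]<40)&(h[...,2]>90);m[215:]=0
    for k in comps(m,150): print(n,'grey',k[0].round(1),k[1],plane(c,k[0],.024)[0].round(4),plane(c,rect(k[2]),.024)[:,:2].round(3).tolist() if k[1][4]>1500 else '')
    m=(h[...,2]<110)&(h[...,1]>100);m[230:]=0
    for k in comps(m,150):
        if k[1][1]>150: print(n,'dark',k[0].round(1),k[1],plane(c,rect(k[2]),.01)[:,:2].round(3).tolist())
for n,q in (('w1',[(197,45),(325,45),(322,138),(203,138)]),('w3',[(300,30),(432,34),(424,128),(290,125)])):
    print(n,'tray',plane(W[n][1],q,.02).round(3).tolist())
E
```

```text
leaf A [239 110  20  12 173] [ 0.3571 -0.2864  0.01  ] 160.2 [0.0429 0.0576] [ 358.1 -287.6] [47.  61.8] 63.91471862792969
leaf A [216 250  22  16 248] [ 0.3553 -0.2973  0.01  ] 141.5 [0.0463 0.0635] [ 357.4 -297.3] [52.4 72.9] 68.544921875
(array([ 0.35458771, -0.29256947,  0.00207694]), np.float64(0.0012250922686251322))
leaf B [338 252  17  24 276] [0.3552 0.2907 0.01  ] 58.7 [0.038  0.0585] [357.3 290.8] [66.1 42.8] 56.40045928955078
leaf B [211 128  14  15 145] [0.3533 0.2779 0.01  ] 79.5 [0.0466 0.0732] [355.4 280.8] [81.  53.1] 62.47166061401367
(array([0.35230677, 0.28809448, 0.00055769]), np.float64(0.0016998008815855379))
w1 grey [263.2  24.1] [252  11  24  27 481] [ 0.6752 -0.2615  0.024 ] 
w1 grey [417.9 183.6] [395 177  45  14 581] [ 0.4712 -0.4842  0.024 ] 
w1 grey [185.3 206.5] [172 198  28  17 359] [ 0.4356 -0.152   0.024 ] 
w1 dark [496.6 195.9] [ 454  155   58   73 1159] [[0.416, -0.549], [0.511, -0.62], [0.466, -0.676], [0.366, -0.606]]
w1 dark [377.9 170.1] [323 164 118  16 310] [[0.486, -0.351], [0.504, -0.352], [0.487, -0.522], [0.468, -0.523]]
w1 dark [ 82.7 20
[... 2380 characters left out ...]
 -0.144], [0.467, -0.148], [0.452, -0.184], [0.436, -0.18]]
w3 dark [271.4 201.9] [257 192  24  25 289] [[0.447, 0.141], [0.463, 0.12], [0.431, 0.097], [0.415, 0.118]]
w3 dark [ 84.7 222.1] [ 72 211  25  19 210] [[0.425, 0.418], [0.425, 0.382], [0.396, 0.385], [0.396, 0.422]]
w3 dark [486.6 216. ] [463 210  44  20 168] [[0.423, -0.17], [0.425, -0.235], [0.395, -0.242], [0.393, -0.176]]
w3 dark [419.7 224.4] [408 212  28  18 186] [[0.395, -0.091], [0.422, -0.088], [0.422, -0.128], [0.395, -0.132]]
w1 tray [[0.651, -0.177, 0.02], [0.652, -0.342, 0.02], [0.534, -0.345, 0.02], [0.533, -0.18, 0.02]]
w3 tray [[0.669, 0.086, 0.02], [0.664, -0.084, 0.02], [0.547, -0.089, 0.02], [0.551, 0.095, 0.02]]
```

View pics/w2.png

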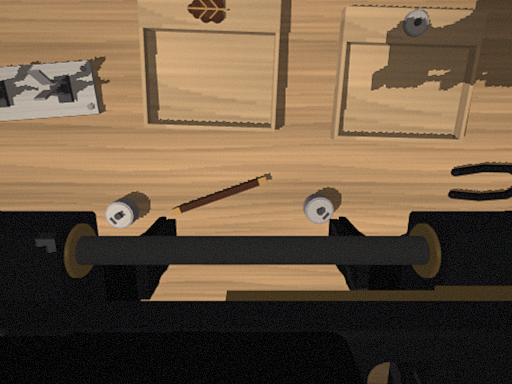

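w2 shows both drums at (121,213) and (318,209), the rod from (176,210) to (270,176), the leaf tray at (212,80) and the drum tray at (405,90). Next I'll turn the tool to yaw 90° and look at leaf B.

>>> jog_arm(motion=[[[-0.77,-0.53,1,0,0,-0.2,0],[-0.77,-0.53,1,0,0,-0.2,0],[-0.77,-0.53,1,0,0,-0.2,0],[-0.77,-0.53,1,0,0,-0.2,0],[-0.77,-0.53,1,0,0,-0.2,0]]])

```text
time_s: 4.3
tool_pos: [0.4192, 0.2003, 0.1958]
tool_rot: [179.9, 0.1, 35.9]
force: [0.1, -0.4, 0.4]
grip_width: 0.0868
grasp_force: 0.0
```

>>> jog_arm(motion=[[[0,0,0,0,0,-0.2,0],[0,0,0,0,0,-0.2,0],[0,0,0,0,0,-0.2,0],[0,0,0,0,0,-0.2,0],[0,0,0,0,0,-0.2,0]]])

```text
time_s: 4.8
tool_pos: [0.4207, 0.2011, 0.1972]
tool_rot: [179.9, -0.0, 71.7]
force: [0.1, -0.9, 0.7]
grip_width: 0.0873
grasp_force: 0.0
```

>>> jog_arm(motion=[[[0,0,0,0,0,-0.1,0],[0,0,0,0,0,-0.1,0],[0,0,0,0,0,-0.1,0],[0,0,0,0,0,-0.1,0]]])

```text
time_s: 5.2
tool_pos: [0.4196, 0.2023, 0.1968]
tool_rot: [180.0, -0.0, 89.6]
force: [-0.5, 0.7, -0.4]
grip_width: 0.0871
grasp_force: 0.0
```

```bash
cat > leaf.py <<'E'
from m import *
import sys
im,d,c=snap('wrist',sys.argv[1])
h=cv2.cvtColor(im,cv2.COLOR_RGB2HSV).astype(int)
o=env.get_obs();print(o['tool_pos'],o['tool_rot'],o['qpos'].round(1))
p=proj(c,[float(sys.argv[2]),float(sys.argv[3]),.01])[0];print(p)
m=((h[...,2]<150)&(h[...,1]>120));m[int(sys.argv[4]) if len(sys.argv)>4 else 205:]=0
k=near(comps(m,100),p,50)
P=plane(c,np.argwhere(k[2])[:,::-1],.010)
r=cv2.minAreaRect(P[:,:2].astype(np.float32)*1000);print(k[0],k[1],P.mean(0).round(4),np.round(r[0],1),np.round(r[1],1),r[2])
x0,y0=np.maximum(p.astype(int)-50,0);v=im[y0:y0+100,x0:x0+100,::-1].copy();cv2.imwrite(f'pics/{sys.argv[1]}c.png',cv2.resize(v,(400,400),interpolation=cv2.INTER_CUBIC));print(x0,y0)
E
python3 leaf.py lB .355 .289
```

```text
[0.41945446 0.20251526 0.19672388] [ 1.79974881e+02 -4.45553154e-03  8.96390192e+01] [ 18.9  -1.6 -46.6 110.   -1.2  71.1 -27.7]
[191.07570653  96.67567792]
[197.30995475  99.78054299] [178  65  35  64 884] [0.3614 0.2856 0.01  ] [363.4 284.6] [69.2 22.3] 62.30900955200195
141 46
```

View pics/lB.png

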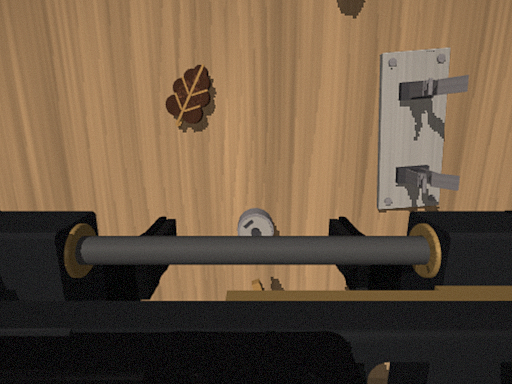

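Leaf B lies at (189,96), with its midrib running from the stem at (181,120) to the tip at (208,66). The rail spans (380,50) to (447,208), and drum B is at (255,222).

```bash
python3 - <<'E'
from m import *
im,c=ld('lB')
p=plane(c,[(181,121),(208,66),(189,96)],.012);print(p.round(4));d=p[1]-p[0];print(np.degrees(np.arctan2(d[1],d[0])),np.linalg.norm(d))
s=cam('scene');print(tri(c,(189.5,96),s,(346,263.5)), tri(c,(255,221),s,(298,225)))
# rail corners
print('rail',plane(c,[(380,53),(446,48),(447,206),(378,209)],.008).round(4).tolist())
for u in((390,62),(440,59),(443,201),(388,202)): print(plane(c,u,.008)[0].round(4))
E
```

```text
[[0.3432 0.2641 0.012 ]
 [0.3745 0.3188 0.012 ]
 [0.3532 0.2896 0.012 ]]
60.27929987969099 0.06308451505407103
(array([0.35298791, 0.28953591, 0.00211756]), np.float64(0.002671259646281419)) (array([0.42285932, 0.15089497, 0.03481306]), np.float64(0.014359812491610613))
rail [[0.5516, 0.3307, 0.008], [0.6189, 0.3349, 0.008], [0.645, 0.1658, 0.008], [0.5652, 0.1627, 0.008]]
[0.5628 0.322  0.008 ]
[0.6142 0.3245 0.008 ]
[0.6395 0.1718 0.008 ]
[0.576  0.1711 0.008 ]
```

>>> jog_arm(motion=[[[0.845,-0.635,0.85,0,0,0.159,0],[0.845,-0.635,0.85,0,0,0.159,0],[0.845,-0.635,0.85,0,0,0.159,0],[0.845,-0.635,0.85,0,0,0.159,0],[0.845,-0.635,0.85,0,0,0.159,0]]], grip_force=20)

```text
time_s: 5.75
tool_pos: [0.3537, 0.2883, 0.1105]
tool_rot: [-179.9, 0.1, 61.4]
force: [1.3, 0.6, -0.1]
grip_width: 0.0871
grasp_force: 0.0
```

>>> jog_arm(motion=[[[0,0,0.4,0,0,0,0],[0,0,0.7,0,0,0,0],[0,0,0.85,0,0,0,0],[0,0,0.92,0,0,0,0],[0,0,0.92,0,0,0,0]]])

```text
time_s: 6.25
tool_pos: [0.356, 0.287, 0.0194]
tool_rot: [-180.0, 0.0, 61.3]
force: [-0.5, -1.0, -0.2]
grip_width: 0.0868
grasp_force: 0.0
```

```bash
python3 -c "
from h import *
o=env.get_obs();print(o['tool_pos'],o['tool_rot'],o['force'],o['qpos'])
snap('side','s1')"
```

```text
[0.35596803 0.28699779 0.01937674] [-1.79976470e+02  3.46171454e-02  6.13148269e+01] [-0.45645137 -1.02517271 -0.1643434 ] [  5.79922007  14.82667017 -51.45541212 120.99126302  14.9817714
  50.65763655 -83.02914924]
```

>>> jog_arm(motion=[[[0,0,0.03,0,0,0,0],[0,0,0.03,0,0,0,1],[0,0,0.03,0,0,0,1],[0,0,0.03,0,0,0,1],[0,0,0.03,0,0,0,1]]], grip_force=20)

```text
time_s: 6.8
tool_pos: [0.3555, 0.2877, 0.0167]
tool_rot: [180.0, -0.0, 61.4]
force: [-0.1, -0.2, 1.1]
grip_width: 0.0629
grasp_force: 0.0
```

>>> jog_arm(motion=[[[0,0,0,0,0,0,1],[0,0,0,0,0,0,1],[0,0,0,0,0,0,1],[0,0,0,0,0,0,1]]])

```text
time_s: 7.2
tool_pos: [0.3552, 0.2878, 0.0165]
tool_rot: [-180.0, 0.0, 61.4]
force: [-0.2, -0.2, -0.3]
grip_width: 0.0402
grasp_force: 20.0
```

>>> jog_arm(motion=[[[0,0,-0.25,0,0,0,1],[0,0,-0.6,0,0,0,1],[0,0,-1,0,0,0,1],[0,0,-1,0,0,0,1]]])

```text
time_s: 7.6
tool_pos: [0.3582, 0.29, 0.121]
tool_rot: [179.7, -0.4, 61.4]
force: [0.2, 0.6, -0.7]
grip_width: 0.0397
grasp_force: 20.0
```

>>> jog_arm(motion=[[[0,0,0,0,0,-0.159,1],[0,0,0,0,0,-0.159,1],[0,0,0,0,0,-0.159,1],[0,0,0,0,0,-0.159,1],[0,0,0,0,0,-0.159,1]]])

```text
time_s: 8.1
tool_pos: [0.355, 0.2872, 0.1158]
tool_rot: [-179.9, 0.0, 90.0]
force: [0.4, -0.9, -1.0]
grip_width: 0.0398
grasp_force: 20.0
```

>>> jog_arm(motion=[[[-0.25,0.26,0,0,0,0,1],[-0.5,0.54,0,0,0,0,1],[-0.81,0.84,0,0,0,0,1],[-0.81,0.84,0,0,0,0,1]]])

```text
time_s: 8.5
tool_pos: [0.4432, 0.2012, 0.1158]
tool_rot: [180.0, 0.1, 89.4]
force: [-0.4, 0.9, -1.1]
grip_width: 0.0398
grasp_force: 20.0
```

>>> jog_arm(motion=[[[-0.25,0.26,0,0,0,0,1],[-0.5,0.54,0,0,0,0,1],[-0.81,0.84,0,0,0,0,1],[-0.81,0.84,0,0,0,0,1]]])

```text
time_s: 8.9
tool_pos: [0.5269, 0.1196, 0.1156]
tool_rot: [180.0, 0.1, 89.4]
force: [0.6, -0.4, -0.0]
grip_width: 0.0394
grasp_force: 20.0
```

>>> jog_arm(motion=[[[-0.25,0.26,0,0,0,0,1],[-0.5,0.54,0,0,0,0,1],[-0.81,0.84,0,0,0,0,1],[-0.81,0.84,0,0,0,0,1],[-0.81,0.84,0,0,0,0,1]]])

```text
time_s: 9.4
tool_pos: [0.607, 0.0442, 0.1154]
tool_rot: [-179.9, -0.1, 89.8]
force: [-0.4, 0.5, -0.2]
grip_width: 0.0397
grasp_force: 20.0
```

```bash
python3 -c "
from h import *
o=env.get_obs();print(o['tool_pos'],o['tool_rot'],o['force'],o['qpos'])
snap('wrist','w4');snap('scene','s2')"
```

```text
[0.60700839 0.04419219 0.11543496] [-1.79888754e+02 -5.16319691e-02  8.98140216e+01] [-0.38808929  0.52958039 -0.16632439] [ 26.93336632  23.72010587 -41.5283887   96.26160785  16.81789814
  66.55945699 -19.17065702]
```

View pics/w4.png

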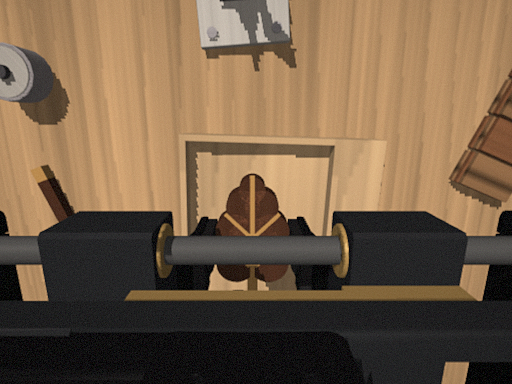

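The leaf is held, tip up, at (252,215) over the leaf tray, whose inside wall runs from (188,145) to (331,145). I'll lower and release it.

>>> jog_arm(motion=[[[0,0,0.35,0,0,0,1],[0,0,0.65,0,0,0,1],[0,0,0.83,0,0,0,1],[0,0,0.92,0,0,0,1],[0,0,0.93,0,0,0,1]]])

```text
time_s: 10.0
tool_pos: [0.6066, 0.0453, 0.0229]
tool_rot: [-179.9, -0.0, 90.0]
force: [0.8, -0.3, -0.6]
grip_width: 0.0398
grasp_force: 20.0
```

>>> jog_arm(motion=[[[0,0,0.01,0,0,0,1],[0,0,0.01,0,0,0,0.3],[0,0,0.01,0,0,0,0.3],[0,0,0.01,0,0,0,0.3],[0,0,0.01,0,0,0,0.3]]])

```text
time_s: 10.5
tool_pos: [0.6077, 0.0446, 0.023]
tool_rot: [180.0, 0.0, 90.0]
force: [0.3, 0.3, -1.1]
grip_width: 0.0592
grasp_force: 0.0
```

>>> jog_arm(motion=[[[0,0,-0.2,0,0,0,0.3],[0,0,-0.6,0,0,0,0.3],[0,0,-1,0,0,0,0],[0,0,-1,0,0,0,0]]])

```text
time_s: 10.9
tool_pos: [0.6113, 0.0457, 0.1288]
tool_rot: [179.4, -0.0, 90.0]
force: [-0.4, -0.3, -0.3]
grip_width: 0.0702
grasp_force: 0.0
```

>>> jog_arm(motion=[[[-0.85,-0.32,-0.3,0,0,0,0],[-0.85,-0.32,-0.3,0,0,0,0],[-0.85,-0.32,-0.3,0,0,0,0]]])

```text
time_s: 11.2
tool_pos: [0.5748, -0.0488, 0.1536]
tool_rot: [179.9, 0.3, 89.4]
force: [0.5, -0.6, 0.3]
grip_width: 0.0855
grasp_force: 0.0
```

>>> jog_arm(motion=[[[-0.85,-0.32,-0.3,0,0,0,0],[-0.85,-0.32,-0.3,0,0,0,0],[-0.85,-0.32,-0.3,0,0,0,0]]])

```text
time_s: 11.5
tool_pos: [0.5422, -0.1334, 0.1837]
tool_rot: [179.9, 0.3, 89.4]
force: [0.9, -0.2, 0.8]
grip_width: 0.0872
grasp_force: 0.0
```

>>> jog_arm(motion=[[[-0.85,-0.32,-0.2,0,0,0,0],[-0.85,-0.32,-0.2,0,0,0,0],[-0.85,-0.32,-0.2,0,0,0,0]]])

```text
time_s: 11.8
tool_pos: [0.5092, -0.2178, 0.203]
tool_rot: [-180.0, 0.3, 89.4]
force: [0.3, -1.2, 0.6]
grip_width: 0.0869
grasp_force: 0.0
```

>>> jog_arm(motion=[[[-0.85,-0.32,0,0,0,0,0],[-0.85,-0.32,0,0,0,0,0],[-0.85,-0.32,0,0,0,0,0]]])

```text
time_s: 12.1
tool_pos: [0.476, -0.3018, 0.2015]
tool_rot: [-179.9, 0.1, 89.4]
force: [-0.6, -0.5, -0.3]
grip_width: 0.0873
grasp_force: 0.0
```

>>> jog_arm(motion=[[[-0.85,-0.32,0,0,0,0,0],[-0.85,-0.32,0,0,0,0,0],[-0.85,-0.32,0,0,0,0,0],[-0.85,-0.32,0,0,0,0,0]]])

```text
time_s: 12.5
tool_pos: [0.4473, -0.3801, 0.2017]
tool_rot: [-180.0, -0.1, 89.9]
force: [-0.2, 0.2, -0.5]
grip_width: 0.0873
grasp_force: 0.0
```

```bash
python3 leaf.py lA .357 -.291
```

```text
[ 0.44820472 -0.3787287   0.20199131] [ 1.79987386e+02 -9.44652943e-02  9.00450265e+01] [ 63.7  14.2 -30.4  94.3   7.3  73.6  32.1]
[168.53319726  94.64735167]
[166.57736573  92.42838875] [ 140   68   62   48 1564] [ 0.3551 -0.2888  0.01  ] [ 360.3 -291.7] [41.  69.2] 68.39111328125
118 44
```

View pics/lA.png

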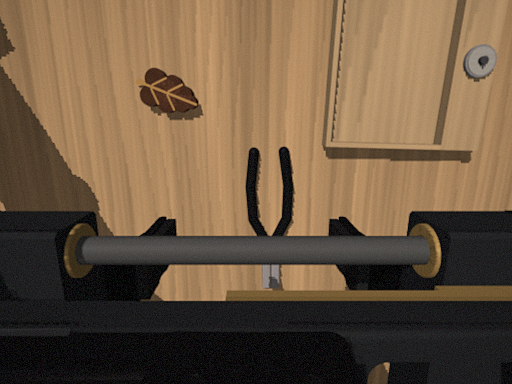

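Leaf A is at (167,92), stem left at (140,88) and tip at (198,104). Its axis is about -21.6° in the world, and its outline measures 69 x 41 mm. The pliers are at (268,200) and stay clear.

>>> jog_arm(motion=[[[0.89,-0.925,0.92,0,0,-0.19,0],[0.89,-0.925,0.92,0,0,-0.19,0],[0.89,-0.925,0.92,0,0,-0.19,0],[0.89,-0.925,0.92,0,0,-0.19,0],[0.89,-0.925,0.92,0,0,-0.19,0]]])

```text
time_s: 13.05
tool_pos: [0.3537, -0.2881, 0.1091]
tool_rot: [-179.9, -0.2, 124.4]
force: [0.7, -0.6, 0.6]
grip_width: 0.087
grasp_force: 0.0
```

>>> jog_arm(motion=[[[0,0,0,0,0,-0.19,0],[0,0,0,0,0,-0.19,0],[0,0,0,0,0,-0.19,0],[0,0,0,0,0,-0.19,0],[0,0,0,0,0,-0.19,0]]])

```text
time_s: 13.55
tool_pos: [0.3573, -0.2915, 0.1119]
tool_rot: [-180.0, 0.2, 158.3]
force: [-0.3, 0.5, 0.4]
grip_width: 0.087
grasp_force: 0.0
```

>>> jog_arm(motion=[[[0,0,0.35,0,0,0,0],[0,0,0.65,0,0,0,0],[0,0,0.83,0,0,0,0],[0,0,0.9,0,0,0,0],[0,0,0.9,0,0,0,0]]])

```text
time_s: 14.05
tool_pos: [0.3555, -0.291, 0.0204]
tool_rot: [179.9, -0.0, 158.3]
force: [0.5, 0.5, 0.8]
grip_width: 0.0872
grasp_force: 0.0
```

>>> jog_arm(motion=[[[0,0,0.038,0,0,0,0],[0,0,0.038,0,0,0,1],[0,0,0.038,0,0,0,1],[0,0,0.038,0,0,0,1],[0,0,0.038,0,0,0,1]]], grip_force=20)

```text
time_s: 14.55
tool_pos: [0.3549, -0.2916, 0.0171]
tool_rot: [-180.0, 0.0, 158.4]
force: [-0.7, 0.1, -0.6]
grip_width: 0.0628
grasp_force: 0.0
```

>>> jog_arm(motion=[[[0,0,0,0,0,0,1],[0,0,0,0,0,0,1],[0,0,0,0,0,0,1],[0,0,0,0,0,0,1],[0,0,0,0,0,0,1]]])

```text
time_s: 15.05
tool_pos: [0.3548, -0.2913, 0.0168]
tool_rot: [180.0, -0.0, 158.4]
force: [-0.9, 1.1, 1.2]
grip_width: 0.0398
grasp_force: 20.0
```

>>> jog_arm(motion=[[[0,0,-0.25,0,0,0,1],[0,0,-0.6,0,0,0,1],[0,0,-1,0,0,0,1],[0,0,-1,0,0,0,1]]])

```text
time_s: 15.45
tool_pos: [0.3577, -0.2938, 0.1217]
tool_rot: [-179.7, 0.5, 158.4]
force: [1.0, -0.3, -0.1]
grip_width: 0.0395
grasp_force: 20.0
```

>>> jog_arm(motion=[[[0,0,0,0,0,0.19,1],[0,0,0,0,0,0.19,1],[0,0,0,0,0,0.19,1],[0,0,0,0,0,0.19,1],[0,0,0,0,0,0.19,1]]])

```text
time_s: 15.95
tool_pos: [0.3544, -0.2911, 0.116]
tool_rot: [-180.0, -0.1, 124.2]
force: [-0.3, 0.1, 0.0]
grip_width: 0.0396
grasp_force: 20.0
```

>>> jog_arm(motion=[[[0,0,0,0,0,0.19,1],[0,0,0,0,0,0.19,1],[0,0,0,0,0,0.19,1],[0,0,0,0,0,0.19,1],[0,0,0,0,0,0.19,1]]])

```text
time_s: 16.45
tool_pos: [0.3545, -0.2912, 0.1162]
tool_rot: [-180.0, -0.0, 90.2]
force: [0.4, 0.4, 0.2]
grip_width: 0.0397
grasp_force: 20.0
```

>>> jog_arm(motion=[[[0.26,0.26,0,0,0,0,1],[0.54,0.54,0,0,0,0,1],[0.85,0.84,0,0,0,0,1],[0.85,0.84,0,0,0,0,1]]])

```text
time_s: 16.85
tool_pos: [0.4429, -0.2008, 0.1171]
tool_rot: [179.8, -0.1, 90.9]
force: [-0.0, 0.5, -0.2]
grip_width: 0.0402
grasp_force: 20.0
```

>>> jog_arm(motion=[[[0.26,0.26,0,0,0,0,1],[0.54,0.54,0,0,0,0,1],[0.85,0.84,0,0,0,0,1],[0.85,0.84,0,0,0,0,1]]])

```text
time_s: 17.25
tool_pos: [0.5262, -0.1153, 0.117]
tool_rot: [179.8, -0.2, 90.8]
force: [-1.0, 0.9, -0.6]
grip_width: 0.0401
grasp_force: 20.0
```

>>> jog_arm(motion=[[[0.26,0.26,0,0,0,0,1],[0.54,0.54,0,0,0,0,1],[0.86,0.84,0,0,0,0,1],[0.86,0.84,0,0,0,0,1],[0.86,0.84,0,0,0,0,1]]])

```text
time_s: 17.75
tool_pos: [0.6066, -0.0345, 0.116]
tool_rot: [-179.9, -0.0, 90.4]
force: [-0.6, 0.0, -0.5]
grip_width: 0.0395
grasp_force: 20.0
```

```bash
python3 -c "
from h import *
o=env.get_obs();print(o['tool_pos'],o['tool_rot'])
snap('wrist','w5')"
```

```text
[ 0.60659297 -0.03446077  0.11599162] [-1.79925250e+02 -3.63272685e-02  9.03597545e+01]
```

View pics/w5.png

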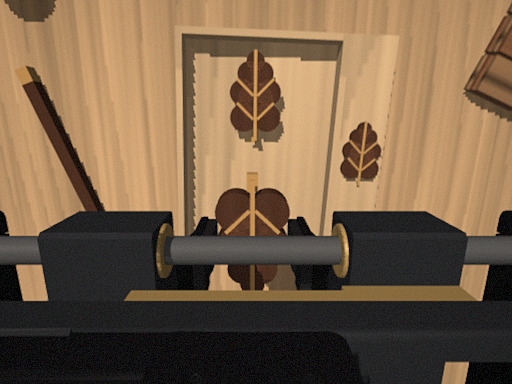

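Leaf B lies flat in the leaf tray from (256,50) to (256,142), clear of the wall. Held leaf A, stem up at (252,175), is clear of it, so I'll lower it.

>>> jog_arm(motion=[[[0,0,0.35,0,0,0,1],[0,0,0.65,0,0,0,1],[0,0,0.83,0,0,0,1],[0,0,0.92,0,0,0,1],[0,0,0.94,0,0,0,1]]])

```text
time_s: 18.3
tool_pos: [0.6062, -0.0365, 0.0222]
tool_rot: [-179.9, 0.0, 90.0]
force: [-0.5, -0.2, -0.3]
grip_width: 0.0398
grasp_force: 20.0
```

>>> jog_arm(motion=[[[0,0,0,0,0,0,1],[0,0,0,0,0,0,0.3],[0,0,0,0,0,0,0.3],[0,0,0,0,0,0,0.3],[0,0,0,0,0,0,0.3]]])

```text
time_s: 18.8
tool_pos: [0.6071, -0.0354, 0.0232]
tool_rot: [180.0, 0.0, 90.0]
force: [-0.7, 0.7, -0.2]
grip_width: 0.0587
grasp_force: 0.0
```

>>> jog_arm(motion=[[[0,0,-0.2,0,0,0,0.3],[0,0,-0.6,0,0,0,0.3],[0,0,-1,0,0,0,0],[0,0,-1,0,0,0,0]]])

```text
time_s: 19.2
tool_pos: [0.6108, -0.0347, 0.129]
tool_rot: [179.4, 0.1, 90.0]
force: [0.3, 0.5, 1.5]
grip_width: 0.0701
grasp_force: 0.0
```

```bash
python3 - <<'E'
from m import *
R={}
for n,b in (('w1',{'A':(186,209)}),('w2',{'A':(318,209),'B':(121,213)}),('w3',{'B':(256,214)})):
    im,c=ld(n);h=cv2.cvtColor(im,cv2.COLOR_RGB2HSV);m=(h[...,1]<45)&(h[...,2]>110);m[234:]=0
    m=cv2.morphologyEx(m.astype(np.uint8),cv2.MORPH_CLOSE,np.ones((9,9)))
    for k,p in b.items():
        q=near(comps(m,100),p,20);ct=np.argwhere(q[2])[:,::-1].astype(np.float32)
        (x,y),r=cv2.minEnclosingCircle(ct);R[n+k]=(c,(x,y));print(n,k,q[0],q[1],(x,y),r,plane(c,(x,y),.024)[0].round(4))
print(tri(*R['w1A'],*R['w2A']));print(tri(*R['w2B'],*R['w3B']))
im,c=ld('w5')
print('leafB ends',plane(c,[(256,50),(256,144)],.017).round(3).tolist(),'tray',plane(c,[(184,34),(343,40)],.02).round(3).tolist())
E
```

```text
w1 A [185.45111492 210.85248714] [172 198  28  27 583] (185.73489379882812, 210.59396362304688) 13.977804183959961 [ 0.4294 -0.1524  0.024 ]
w2 A [318.27009646 209.63665595] [303 197  31  27 622] (318.0294189453125, 207.9705810546875) 15.274127960205078 [ 0.4322 -0.1491  0.024 ]
w2 B [119.08635579 214.60103627] [106 202  28  26 579] (119.0, 215.0) 14.4223051071167 [0.4223 0.1411 0.024 ]
w3 B [255.67421603 214.77700348] [242 202  28  27 574] (255.45547485351562, 214.21917724609375) 13.921926498413086 [0.4239 0.1424 0.024 ]
(array([ 0.4286049 , -0.15085038,  0.01691433]), np.float64(0.002753826310062865))
(array([0.42207417, 0.1423733 , 0.02092859]), np.float64(0.0015634942605840026))
leafB ends [[0.608, 0.08, 0.017], [0.609, 0.01, 0.017]] tray [[0.555, 0.09, 0.02], [0.672, 0.086, 0.02]]
```

>>> jog_arm(motion=[[[-0.58,-0.9,0,0,0,0,0],[-0.58,-0.9,0,0,0,0,0],[-0.58,-0.9,0,0,0,0,0],[-0.58,-0.9,0,0,0,0,0]]], grip_force=35)

```text
time_s: 19.6
tool_pos: [0.5155, -0.0952, 0.1225]
tool_rot: [-180.0, 0.1, 89.8]
force: [0.2, 0.1, 0.4]
grip_width: 0.0864
grasp_force: 0.0
```

>>> jog_arm(motion=[[[-0.58,-0.9,0,0,0,0,0],[-0.58,-0.9,0,0,0,0,0],[-0.58,-0.9,0,0,0,0,0],[-0.58,-0.9,0,0,0,0,0]]])

```text
time_s: 20.0
tool_pos: [0.4272, -0.1518, 0.1231]
tool_rot: [179.9, 0.1, 89.9]
force: [1.2, 0.5, 0.4]
grip_width: 0.087
grasp_force: 0.0
```

>>> jog_arm(motion=[[[0,0,0.35,0,0,0,0],[0,0,0.7,0,0,0,0],[0,0,0.9,0,0,0,0],[0,0,1,0,0,0,0],[0,0,1,0,0,0,0]]])

```text
time_s: 20.5
tool_pos: [0.4278, -0.1493, 0.0219]
tool_rot: [-180.0, -0.2, 90.2]
force: [0.5, -0.1, 0.5]
grip_width: 0.087
grasp_force: 0.0
```

>>> jog_arm(motion=[[[0,0,0.06,0,0,0,0],[0,0,0.06,0,0,0,0]]])

```text
time_s: 20.7
tool_pos: [0.4278, -0.1512, 0.0172]
tool_rot: [179.9, 0.0, 90.0]
force: [0.6, -0.3, -0.2]
grip_width: 0.0869
grasp_force: 0.0
```

>>> jog_arm(motion=[[[0,0,0,0,0,0,1],[0,0,0,0,0,0,1],[0,0,0,0,0,0,1],[0,0,0,0,0,0,1],[0,0,0,0,0,0,1]]])

```text
time_s: 21.2
tool_pos: [0.4268, -0.1516, 0.0169]
tool_rot: [180.0, 0.0, 90.0]
force: [-0.1, -0.1, 0.0]
grip_width: 0.0548
grasp_force: 0.0
```

>>> jog_arm(motion=[[[0,0,0,0,0,0,1],[0,0,0,0,0,0,1],[0,0,0,0,0,0,1],[0,0,0,0,0,0,1],[0,0,0,0,0,0,1]]])

```text
time_s: 21.7
tool_pos: [0.427, -0.1514, 0.0168]
tool_rot: [180.0, 0.0, 90.0]
force: [1.1, 0.4, 0.2]
grip_width: 0.0403
grasp_force: 35.0
```

>>> jog_arm(motion=[[[0,0,-0.15,0,0,0,1],[0,0,-0.4,0,0,0,1],[0,0,-0.7,0,0,0,1],[0,0,-0.7,0,0,0,1]]])

```text
time_s: 22.1
tool_pos: [0.4291, -0.1522, 0.0898]
tool_rot: [179.7, 0.2, 90.0]
force: [0.9, 0.3, -1.5]
grip_width: 0.0402
grasp_force: 35.0
```

>>> jog_arm(motion=[[[-0.1,0.22,0,0,0,0,1],[-0.22,0.5,0,0,0,0,1],[-0.37,0.81,0,0,0,0,1],[-0.37,0.81,0,0,0,0,1]]])

```text
time_s: 22.5
tool_pos: [0.5103, -0.1899, 0.0853]
tool_rot: [179.9, -0.1, 89.9]
force: [-0.2, 0.3, -0.8]
grip_width: 0.0401
grasp_force: 35.0
```

>>> jog_arm(motion=[[[-0.1,0.22,0,0,0,0,1],[-0.22,0.5,0,0,0,0,1],[-0.37,0.81,0,0,0,0,1],[-0.37,0.81,0,0,0,0,1],[-0.37,0.81,0,0,0,0,1]]])

```text
time_s: 23.0
tool_pos: [0.5877, -0.2246, 0.0849]
tool_rot: [-179.8, -0.1, 90.0]
force: [0.3, -0.1, -1.7]
grip_width: 0.04
grasp_force: 35.0
```

```bash
python3 -c "
from h import *
a=snap('wrist','w6')[0][:,:,::-1];b=snap('side','s6')[0][:,:,::-1]
cv2.imwrite('pics/v6.png',np.hstack([cv2.resize(a[120:312,100:420],(480,288)),cv2.resize(b[180:300,230:350],(300,288))]))"
```

```text
(no output)
```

View pics/v6.png

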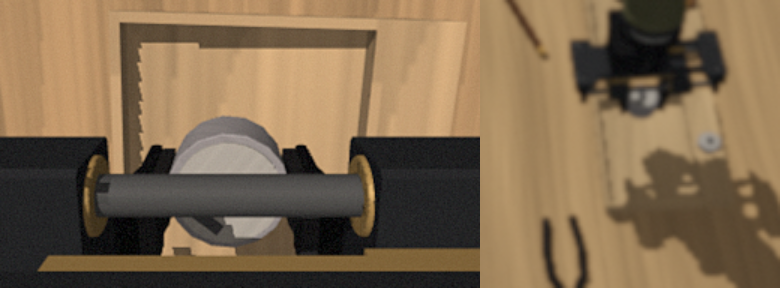

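```bash
python3 -c "
from m import *
im,c=ld('w6');o=env.get_obs()
print(o['tool_pos'],o['grip_width'],plane(c,[(252,247)],.092), plane(c,[(213,211),(292,211)],.092),proj(c,[[o['tool_pos'][0],o['tool_pos'][1],.092]]))
print('tray',plane(c,[(180,135),(350,140)],.02))"
```

```text
[ 0.58724584 -0.22439833  0.08572361] 0.04027523600378937 [[ 0.5870589  -0.22261265  0.092     ]] [[ 0.56808951 -0.2037704   0.092     ]
 [ 0.60649116 -0.20371847  0.092     ]] [[252.37175274 250.29665606]]
tray [[ 0.53686298 -0.17130591  0.02      ]
 [ 0.65479328 -0.17467896  0.02      ]]
```

The crop shows the drum held within 2 mm of the centre between the pads, at wrist pixel (252,247). The tray's inside wall is ahead at y = -0.173. I'll lower and release it, then fetch drum B.

>>> jog_arm(motion=[[[0,0,0.3,0,0,0,1],[0,0,0.5,0,0,0,1],[0,0,0.6,0,0,0,1],[0,0,0.625,0,0,0,1],[0,0,0.625,0,0,0,1]]])

```text
time_s: 23.6
tool_pos: [0.5887, -0.2252, 0.0247]
tool_rot: [180.0, 0.0, 90.0]
force: [-0.4, 0.0, -1.6]
grip_width: 0.0401
grasp_force: 35.0
```

>>> jog_arm(motion=[[[0,0,0,0,0,0,1],[0,0,0,0,0,0,0.25],[0,0,0,0,0,0,0.25],[0,0,0,0,0,0,0.25],[0,0,0,0,0,0,0.25]]])

```text
time_s: 24.1
tool_pos: [0.589, -0.2255, 0.0246]
tool_rot: [180.0, 0.0, 90.0]
force: [-0.4, 1.3, -0.3]
grip_width: 0.062
grasp_force: 0.0
```

>>> jog_arm(motion=[[[0,0,-0.15,0,0,0,0.25],[0,0,-0.5,0,0,0,0.25],[0,0,-1,0,0,0,0],[0,0,-1,0,0,0,0]]])

```text
time_s: 24.5
tool_pos: [0.5937, -0.226, 0.1329]
tool_rot: [179.3, 0.3, 90.0]
force: [0.7, 0.2, 0.6]
grip_width: 0.0744
grasp_force: 0.0
```

```bash
python3 -c "
from h import *
print(env.get_obs()['tool_pos'])"
```

```text
[ 0.59371295 -0.22600859  0.13291293]
```

>>> jog_arm(motion=[[[0.92,-0.42,0,0,0,0,0],[0.92,-0.42,0,0,0,0,0],[0.92,-0.42,0,0,0,0,0],[0.92,-0.42,0,0,0,0,0]]])

```text
time_s: 24.9
tool_pos: [0.5469, -0.1321, 0.1253]
tool_rot: [179.9, 0.1, 90.2]
force: [0.4, -0.7, 1.4]
grip_width: 0.0869
grasp_force: 0.0
```

>>> jog_arm(motion=[[[0.92,-0.42,0,0,0,0,0],[0.92,-0.42,0,0,0,0,0],[0.92,-0.42,0,0,0,0,0],[0.92,-0.42,0,0,0,0,0]]])

```text
time_s: 25.3
tool_pos: [0.5055, -0.0417, 0.125]
tool_rot: [179.9, 0.1, 90.1]
force: [0.9, -0.7, 0.6]
grip_width: 0.0871
grasp_force: 0.0
```

>>> jog_arm(motion=[[[0.92,-0.42,0,0,0,0,0],[0.92,-0.42,0,0,0,0,0],[0.92,-0.42,0,0,0,0,0],[0.92,-0.42,0,0,0,0,0]]])

```text
time_s: 25.7
tool_pos: [0.464, 0.0497, 0.1249]
tool_rot: [179.9, 0.1, 90.0]
force: [0.2, -1.6, -0.1]
grip_width: 0.0872
grasp_force: 0.0
```

>>> jog_arm(motion=[[[0.92,-0.41,0,0,0,0,0],[0.92,-0.41,0,0,0,0,0],[0.92,-0.41,0,0,0,0,0],[0.92,-0.41,0,0,0,0,0],[0.92,-0.41,0,0,0,0,0]]])

```text
time_s: 26.2
tool_pos: [0.4234, 0.1404, 0.1244]
tool_rot: [180.0, -0.0, 89.8]
force: [-0.3, -0.3, -0.4]
grip_width: 0.0869
grasp_force: 0.0
```

>>> jog_arm(motion=[[[0,0,0.35,0,0,0,0],[0,0,0.7,0,0,0,0],[0,0,0.9,0,0,0,0],[0,0,1,0,0,0,0],[0,0,1,0,0,0,0]]])

```text
time_s: 26.7
tool_pos: [0.4216, 0.1414, 0.0231]
tool_rot: [-179.8, -0.0, 89.9]
force: [0.2, 0.3, 0.3]
grip_width: 0.087
grasp_force: 0.0
```

>>> jog_arm(motion=[[[0,0,0.075,0,0,0,0],[0,0,0.075,0,0,0,1],[0,0,0.075,0,0,0,1],[0,0,0.075,0,0,0,1],[0,0,0.075,0,0,0,1]]])

```text
time_s: 27.2
tool_pos: [0.4222, 0.1427, 0.0172]
tool_rot: [179.9, 0.0, 90.0]
force: [-0.0, 0.6, -0.6]
grip_width: 0.0628
grasp_force: 0.0
```

>>> jog_arm(motion=[[[0,0,0,0,0,0,1],[0,0,0,0,0,0,1],[0,0,0,0,0,0,1],[0,0,0,0,0,0,1],[0,0,0,0,0,0,1]]])

```text
time_s: 27.7
tool_pos: [0.422, 0.1426, 0.0168]
tool_rot: [180.0, 0.0, 90.0]
force: [0.0, -0.6, 1.4]
grip_width: 0.0403
grasp_force: 35.0
```

>>> jog_arm(motion=[[[0,0,-0.15,0,0,0,1],[0,0,-0.4,0,0,0,1],[0,0,-0.8,0,0,0,1],[0,0,-0.8,0,0,0,1]]])

```text
time_s: 28.1
tool_pos: [0.4249, 0.1438, 0.1005]
tool_rot: [179.5, 0.0, 90.0]
force: [0.9, 0.1, -1.9]
grip_width: 0.04
grasp_force: 35.0
```

>>> jog_arm(motion=[[[-0.26,0.1,0,0,0,0,1],[-0.55,0.21,0,0,0,0,1],[-0.87,0.34,0,0,0,0,1],[-0.87,0.34,0,0,0,0,1]]])

```text
time_s: 28.5
tool_pos: [0.4565, 0.0506, 0.0956]
tool_rot: [-179.9, 0.1, 89.6]
force: [-0.4, -0.0, -2.8]
grip_width: 0.0405
grasp_force: 35.0
```

>>> jog_arm(motion=[[[-0.26,0.1,0,0,0,0,1],[-0.55,0.21,0,0,0,0,1],[-0.87,0.34,0,0,0,0,1],[-0.87,0.34,0,0,0,0,1]]])

```text
time_s: 28.9
tool_pos: [0.4904, -0.0361, 0.0956]
tool_rot: [-180.0, 0.0, 89.6]
force: [0.3, 0.2, -1.9]
grip_width: 0.0397
grasp_force: 35.0
```

>>> jog_arm(motion=[[[-0.26,0.1,0,0,0,0,1],[-0.55,0.21,0,0,0,0,1],[-0.87,0.34,0,0,0,0,1],[-0.87,0.34,0,0,0,0,1]]])

```text
time_s: 29.3
tool_pos: [0.5242, -0.1231, 0.0956]
tool_rot: [-180.0, 0.1, 89.6]
force: [1.0, -0.5, -1.2]
grip_width: 0.0401
grasp_force: 35.0
```

>>> jog_arm(motion=[[[-0.26,0.1,0,0,0,0,1],[-0.55,0.21,0,0,0,0,1],[-0.87,0.34,0,0,0,0,1],[-0.87,0.34,0,0,0,0,1]]])

```text
time_s: 29.7
tool_pos: [0.5579, -0.2101, 0.0955]
tool_rot: [-180.0, 0.1, 89.6]
force: [-0.5, -0.2, -0.8]
grip_width: 0.0401
grasp_force: 35.0
```

>>> jog_arm(motion=[[[-0.26,0.1,0,0,0,0,1],[-0.55,0.21,0,0,0,0,1],[-0.87,0.34,0,0,0,0,1],[-0.87,0.34,0,0,0,0,1],[-0.87,0.34,0,0,0,0,1]]])

```text
time_s: 30.2
tool_pos: [0.5913, -0.2913, 0.0953]
tool_rot: [-179.9, -0.1, 89.9]
force: [0.6, 0.3, -2.0]
grip_width: 0.0405
grasp_force: 35.0
```

```bash
python3 -c "
from m import *
im,d,c=snap('wrist','w7');print(env.get_obs()['tool_pos'],env.get_obs()['grip_width'])
h=cv2.cvtColor(im,cv2.COLOR_RGB2HSV);m=(h[...,1]<45)&(h[...,2]>110);m[200:]=0
m=cv2.morphologyEx(m.astype(np.uint8),cv2.MORPH_CLOSE,np.ones((9,9)))
for k in comps(m,200): print(k[0],k[1],plane(c,k[0],.029)[0])
"
```

```text
[ 0.59148032 -0.29009492  0.09566689] 0.0404239246334731
[249.54682211 114.15945844] [ 221   84   59   62 2659] [ 0.58884391 -0.22401995  0.029     ]
[368.99713262 164.16917563] [ 349  144   42   42 1395] [ 0.67386052 -0.25859007  0.029     ]
```

View pics/w7.png

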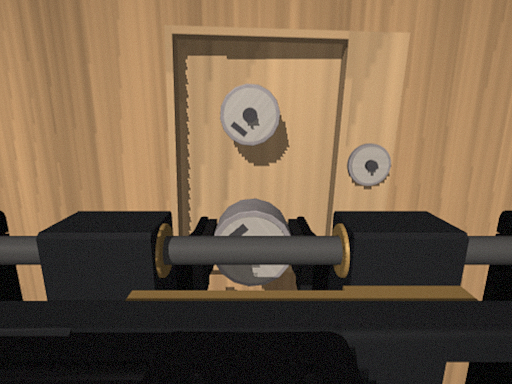

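Drum A stands upright in the drum tray at (250,114). Held drum B at (252,240) is about 67 mm from it, so I'll lower it.

>>> jog_arm(motion=[[[0,0,0.3,0,0,0,1],[0,0,0.55,0,0,0,1],[0,0,0.68,0,0,0,1],[0,0,0.735,0,0,0,1],[0,0,0.735,0,0,0,1]]])

```text
time_s: 30.75
tool_pos: [0.5919, -0.2912, 0.0234]
tool_rot: [-180.0, -0.0, 90.1]
force: [-0.5, -1.1, -1.1]
grip_width: 0.0401
grasp_force: 35.0
```

>>> jog_arm(motion=[[[0,0,0,0,0,0,1],[0,0,0,0,0,0,0.25],[0,0,0,0,0,0,0.25],[0,0,0,0,0,0,0.25],[0,0,0,0,0,0,0.25]]])

```text
time_s: 31.25
tool_pos: [0.5921, -0.2926, 0.0237]
tool_rot: [180.0, 0.0, 90.0]
force: [-1.5, -0.2, -0.1]
grip_width: 0.0619
grasp_force: 0.0
```

>>> jog_arm(motion=[[[0,0,-0.15,0,0,0,0.25],[0,0,-0.5,0,0,0,0.25],[0,0,-1,0,0,0,0],[0,0,-1,0,0,0,0]]])

```text
time_s: 31.65
tool_pos: [0.5966, -0.2934, 0.1323]
tool_rot: [179.3, 0.3, 90.0]
force: [0.7, -0.7, 0.1]
grip_width: 0.0743
grasp_force: 0.0
```

>>> jog_arm(motion=[[[0,0,-1,0,0,0,0],[0,0,-1,0,0,0,0],[0,0,-1,0,0,0,0]]])

```text
time_s: 31.95
tool_pos: [0.596, -0.2928, 0.2329]
tool_rot: [179.2, 0.4, 90.0]
force: [0.4, 0.1, 0.0]
grip_width: 0.0861
grasp_force: 0.0
```

```bash
python3 - <<'E'
from m import *
print(env.get_obs()['tool_pos'])
# rod from w2,w3
R=[]
for n,px in (('w2',(221,194)),('w3',(354,194))):
    im,c=ld(n);h=cv2.cvtColor(im,cv2.COLOR_RGB2HSV).astype(int);b=h[...,2]
    cv2.imwrite(f'pics/r_{n}.png',cv2.resize(im[165:225,px[0]-60:px[0]+60,::-1],(480,240),interpolation=cv2.INTER_CUBIC))
a=np.vstack([cv2.imread('pics/r_w2.png'),cv2.imread('pics/r_w3.png')]);cv2.imwrite('pics/r.png',a)
E
```

```text
[ 0.59600268 -0.2928252   0.23291803]
```

View pics/r.png

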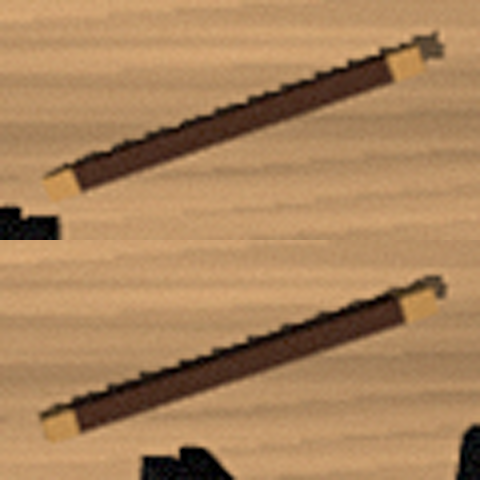

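Both crops show the rod with brass ends: in w2 (top) from (62,182) to (407,62), and in w3 (bottom) from (60,424) to (420,305).

```bash
python3 - <<'E'
from m import *
P={}
for n,off,e in (('w2',(161,165),[(62,182),(407,62)]),('w3',(294,165),[(60,184),(420,65)])):
    im,c=ld(n);px=np.array(e)/4+off;P[n]=(c,px);p=plane(c,px,.01);d=p[1]-p[0]
    print(n,p.round(4).tolist(),p.mean(0),np.degrees(np.arctan2(d[1],d[0])),np.linalg.norm(d))
for i in(0,1): print(tri(P['w2'][0],P['w2'][1][i],P['w3'][0],P['w3'][1][i]))
im,c=ld('w3')
print('rail w3',plane(c,[(115,71),(241,61),(245,114),(121,122)],.008).round(4).tolist())
# centre of the rail: depth cloud check of plate
z=np.load('pics/w3.npz');C=cloud(c,z['d']);m=(C[...,2]>.005)&(C[...,2]<.012)&(C[...,0]>.5)&(C[...,0]<.66)&(C[...,1]>.13)&(C[...,1]<.38)
r=max(comps(m,300),key=lambda k:k[1][4]);q=C[r[2]][:,:2].astype(np.float32)*1000;print(cv2.minAreaRect(q))
m=(C[...,2]>.03)&(C[...,0]>.5)&(C[...,0]<.7)&(C[...,1]>.13)&(C[...,1]<.38)
for k in comps(m,15): 
    q=C[k[2]];print('clip',k[0],k[1],q.min(0).round(3),q.max(0).round(3),q.mean(0).round(4))
E
```

```text
w2 [[0.4245, 0.0604, 0.01], [0.4703, -0.069, 0.01]] [ 0.44738737 -0.00428395  0.01      ] -70.53491777187415 0.13722964254039283
w3 [[0.4242, 0.0617, 0.01], [0.4696, -0.0686, 0.01]] [ 0.44691536 -0.00349344  0.01      ] -70.77490675344546 0.1379843279940352
(array([0.42351195, 0.06112301, 0.00730734]), np.float64(0.00031859168115403635))
(array([ 0.46977579, -0.06900754,  0.00920447]), np.float64(0.0006088211803199419))
rail w3 [[0.6223, 0.3322, 0.008], [0.6346, 0.1618, 0.008], [0.5657, 0.157, 0.008], [0.5551, 0.3313, 0.008]]
((594.6261596679688, 248.62147521972656), (69.98845672607422, 170.24508666992188), 3.9705631732940674)
clip [205.11229947  77.88770053] [198  70  16  17 187] [0.601 0.197 0.03 ] [0.616 0.211 0.066] [0.6076 0.204  0.0546]
clip [132.23880597  83.3681592 ] [122  76  23  15 201] [0.561 0.148 0.031] [0.609 0.302 0.443] [0.6014 0.2924 0.0562]
clip [207.05223881  95.34328358] [200  90  15  12 134] [0.58  0.196 0.03 ] [0.596 0.21  0.065] [0.5875 0.2024 0.0553]
clip [135.20915033 100.67973856] [126  95  21  12 153] [0.575 0.285 0.03 ] [0.59  0.3   0.066] [0.5815 0.2914 0.0543]
clip [155.86742855 310.0826347 ] [    0   211   365   173 46639] [0.5  0.13 0.28] [0.561 0.228 0.443] [0.5281 0.169  0.3902]
```

>>> jog_arm(motion=[[[0.96,-0.48,0.3,0,0,0,0],[0.96,-0.48,0.3,0,0,0,0],[0.96,-0.48,0.3,0,0,0,0],[0.96,-0.48,0.3,0,0,0,0]]], grip_force=60)

```text
time_s: 32.35
tool_pos: [0.5433, -0.1939, 0.1938]
tool_rot: [-180.0, 0.1, 90.2]
force: [-0.6, -0.6, 1.3]
grip_width: 0.0872
grasp_force: 0.0
```

>>> jog_arm(motion=[[[0.96,-0.48,0.3,0,0,0,0],[0.96,-0.48,0.3,0,0,0,0],[0.96,-0.48,0.3,0,0,0,0],[0.96,-0.48,0.3,0,0,0,0]]])

```text
time_s: 32.75
tool_pos: [0.4962, -0.1, 0.164]
tool_rot: [179.9, 0.1, 90.1]
force: [0.6, -0.2, -0.0]
grip_width: 0.0868
grasp_force: 0.0
```

>>> jog_arm(motion=[[[0.96,-0.48,0.5,0,0,-0.1075,0],[0.96,-0.48,0.5,0,0,-0.1075,0],[0.96,-0.48,0.5,0,0,-0.1075,0],[0.96,-0.48,0.5,0,0,-0.1075,0],[0.96,-0.48,0.5,0,0,-0.1075,0]]])

```text
time_s: 33.25
tool_pos: [0.45, -0.0064, 0.1145]
tool_rot: [179.9, 0.1, 109.2]
force: [-0.1, 0.1, 0.2]
grip_width: 0.0867
grasp_force: 0.0
```

>>> jog_arm(motion=[[[0,0,0,0,0,0,0],[0,0,0,0,0,0,0],[0,0,0,0,0,0,0]]])

```text
time_s: 33.55
tool_pos: [0.4486, -0.0053, 0.1136]
tool_rot: [180.0, -0.0, 109.2]
force: [-0.4, -0.4, 0.5]
grip_width: 0.0872
grasp_force: 0.0
```

```bash
python3 -c "
from h import *
o=env.get_obs();print(o['tool_pos'],o['tool_rot'],o['qpos'],o['force'])"
```

```text
[ 0.44857786 -0.00528287  0.11363285] [ 1.79951275e+02 -9.72381903e-04  1.09225701e+02] [ 54.6370657    2.6397512  -57.53702197 117.51878936   2.52873002
  61.04073797  15.13011235] [-0.35803002 -0.40860485  0.54043865]
```

>>> jog_arm(motion=[[[0.01,0,0.35,0,0,0,0],[0.01,0,0.65,0,0,0,0],[0.01,0,0.85,0,0,0,0],[0.01,0,0.94,0,0,0,0],[0.01,0,0.97,0,0,0,0]]])

```text
time_s: 34.05
tool_pos: [0.4472, -0.0034, 0.0156]
tool_rot: [-179.9, -0.1, 109.3]
force: [-0.6, -0.1, 0.4]
grip_width: 0.087
grasp_force: 0.0
```

>>> jog_arm(motion=[[[0,0,0,0,0,0,1],[0,0,0,0,0,0,1],[0,0,0,0,0,0,1],[0,0,0,0,0,0,1],[0,0,0,0,0,0,1]]])

```text
time_s: 34.55
tool_pos: [0.4478, -0.0036, 0.0166]
tool_rot: [180.0, 0.0, 109.3]
force: [-0.7, -0.3, 0.1]
grip_width: 0.0553
grasp_force: 0.0
```

>>> jog_arm(motion=[[[0,0,0,0,0,0,1],[0,0,0,0,0,0,1],[0,0,0,0,0,0,1],[0,0,0,0,0,0,1],[0,0,0,0,0,0,1]]])

```text
time_s: 35.05
tool_pos: [0.4475, -0.0034, 0.0162]
tool_rot: [-180.0, -0.0, 109.3]
force: [0.3, -0.4, 0.2]
grip_width: 0.0149
grasp_force: 0.0
```

>>> jog_arm(motion=[[[0,0,0,0,0,0,1],[0,0,0,0,0,0,1],[0,0,0,0,0,0,1],[0,0,0,0,0,0,1],[0,0,0,0,0,0,1]]])

```text
time_s: 35.55
tool_pos: [0.4475, -0.0034, 0.0162]
tool_rot: [-180.0, 0.0, 109.3]
force: [-0.1, 0.3, -0.6]
grip_width: 0.0093
grasp_force: 60.0
```

>>> jog_arm(motion=[[[0,0,-0.2,0,0,0,1],[0,0,-0.5,0,0,0,1],[0,0,-0.8,0,0,0,1],[0,0,-1,0,0,0,1],[0,0,-1,0,0,0,1]]])

```text
time_s: 36.05
tool_pos: [0.4496, -0.0037, 0.1187]
tool_rot: [179.8, 0.2, 109.3]
force: [0.8, 0.5, 0.1]
grip_width: 0.009
grasp_force: 60.0
```

>>> jog_arm(motion=[[[0,0,0,0,0,0.03,1],[0,0,0,0,0,0.06,1],[0,0,0,0,0,0.0856,1],[0,0,0,0,0,0.0856,1],[0,0,0,0,0,0.0856,1]]])

```text
time_s: 36.55
tool_pos: [0.4469, -0.0033, 0.1155]
tool_rot: [-179.9, -0.0, 94.1]
force: [0.2, 0.3, 0.2]
grip_width: 0.0091
grasp_force: 60.0
```

>>> jog_arm(motion=[[[0.24,0.16,0,0,0,0,1],[0.5,0.34,0,0,0,0,1],[0.8,0.547,0,0,0,0,1],[0.8,0.547,0,0,0,0,1]]])

```text
time_s: 36.95
tool_pos: [0.4978, 0.0858, 0.1162]
tool_rot: [179.9, -0.3, 94.4]
force: [0.1, 1.8, -0.6]
grip_width: 0.009
grasp_force: 60.0
```

>>> jog_arm(motion=[[[0.24,0.16,0,0,0,0,1],[0.5,0.34,0,0,0,0,1],[0.8,0.547,0,0,0,0,1],[0.8,0.547,0,0,0,0,1]]])

```text
time_s: 37.35
tool_pos: [0.5461, 0.1689, 0.1161]
tool_rot: [180.0, -0.3, 94.3]
force: [-0.5, 1.2, 0.3]
grip_width: 0.0092
grasp_force: 60.0
```

>>> jog_arm(motion=[[[0.24,0.16,0,0,0,0,1],[0.5,0.34,0,0,0,0,1],[0.8,0.547,0,0,0,0,1],[0.8,0.547,0,0,0,0,1],[0.8,0.547,0,0,0,0,1]]])

```text
time_s: 37.85
tool_pos: [0.594, 0.247, 0.1155]
tool_rot: [-179.9, 0.0, 94.0]
force: [0.4, -0.4, -1.1]
grip_width: 0.0091
grasp_force: 60.0
```

>>> jog_arm(motion=[[[0,0,0,0,0,0,1],[0,0,0,0,0,0,1],[0,0,0,0,0,0,1]]])

```text
time_s: 38.15
tool_pos: [0.5948, 0.2457, 0.1163]
tool_rot: [180.0, 0.1, 93.8]
force: [0.4, 0.3, 0.1]
grip_width: 0.0088
grasp_force: 60.0
```

```bash
python3 - <<'E'
from m import *
o=env.get_obs();print(o['tool_pos'],o['tool_rot'],o['force'],o['grip_width'])
im,d,c=snap('wrist','w8');snap('scene','s8')
C=cloud(c,d);m=(C[...,2]>.03)&(C[...,2]<.075)&(C[...,0]>.5)&(C[...,0]<.7)&(C[...,1]>.13)&(C[...,1]<.38)
for k in comps(m,15):
    q=C[k[2]];print('clip',k[0],k[1],q.min(0).round(3),q.max(0).round(3))
E
```

```text
[0.59483666 0.24569284 0.11628817] [1.79991033e+02 6.46684502e-02 9.38480127e+01] [0.41380786 0.26573331 0.09618126] 0.008836687736162637
clip [235.41176471 142.71895425] [228 131  15  24 306] [0.575 0.286 0.04 ] [0.584 0.3   0.066]
clip [271.32506203 142.47394541] [262 131  20  24 403] [0.598 0.288 0.039] [0.61  0.302 0.066]
```

View pics/w8.png

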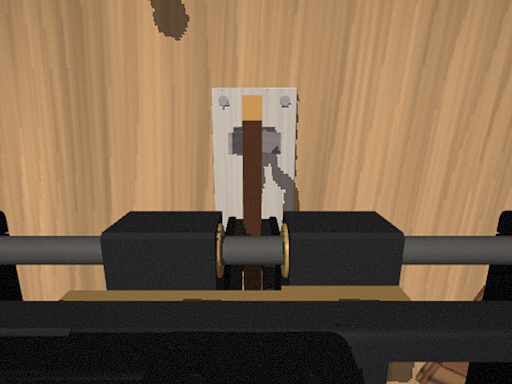

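The wrist view shows the rod along column 252, with the far clip spanning 229 to 281 below it. It is centred on the rail and parallel to it, so I'll press it in slowly.

>>> jog_arm(motion=[[[0.02,0,0.15,0,0,0,1],[0.02,0,0.3,0,0,0,1],[0.02,0,0.38,0,0,0,1],[0.02,0,0.42,0,0,0,1],[0.02,0,0.46,0,0,0,1]]])

```text
time_s: 38.75
tool_pos: [0.5944, 0.2493, 0.0694]
tool_rot: [-180.0, 0.0, 93.9]
force: [-0.1, 0.6, -0.0]
grip_width: 0.0092
grasp_force: 60.0
```

>>> jog_arm(motion=[[[0,0,0.03,0,0,0,1],[0,0,0.06,0,0,0,1],[0,0,0.09,0,0,0,1],[0,0,0.12,0,0,0,1],[0,0,0.12,0,0,0,1]]])

```text
time_s: 39.25
tool_pos: [0.5964, 0.2501, 0.061]
tool_rot: [179.8, -0.0, 93.9]
force: [-0.4, -0.4, 10.3]
grip_width: 0.0089
grasp_force: 60.0
```

>>> jog_arm(motion=[[[0,0,0.03,0,0,0,1],[0,0,0.06,0,0,0,1],[0,0,0.09,0,0,0,1],[0,0,0.11,0,0,0,1],[0,0,0.11,0,0,0,1]]])

```text
time_s: 39.75
tool_pos: [0.5954, 0.2502, 0.0482]
tool_rot: [179.9, -0.1, 93.9]
force: [1.5, 0.8, 0.8]
grip_width: 0.0091
grasp_force: 60.0
```

```bash
python3 - <<'E'
from h import *
o=env.get_obs();print(o['tool_pos'],o['tool_rot'],o['force'],o['wrist_torque'],o['grip_width'])
E
```

```text
[0.59538576 0.25018129 0.04822508] [ 1.79872267e+02 -7.28176155e-02  9.39431174e+01] [1.45620036 0.79936209 0.75175629] [ 0.28622549 -0.32312691  0.04743772] 0.009141075519204997
```

>>> jog_arm(motion=[[[0,0,0.015,0,0,0,1],[0,0,0.03,0,0,0,1],[0,0,0.03,0,0,0,1],[0,0,0.03,0,0,0,1]]])

```text
time_s: 40.15
tool_pos: [0.5954, 0.2497, 0.0462]
tool_rot: [179.9, 0.0, 93.9]
force: [-1.4, -0.8, 10.7]
grip_width: 0.0091
grasp_force: 60.0
```

>>> jog_arm(motion=[[[0,0,0.02,0,0,0,1],[0,0,0.02,0,0,0,1],[0,0,0.02,0,0,0,1]]])

```text
time_s: 40.45
tool_pos: [0.5954, 0.2497, 0.0461]
tool_rot: [179.9, 0.1, 93.9]
force: [-5.7, -3.9, 22.3]
grip_width: 0.0089
grasp_force: 60.0
```

The rod hit a hard stop at TCP z = 0.046, which matches the expected seat height. I'll relax the load, release and lift.

>>> jog_arm(motion=[[[0,0,-0.035,0,0,0,1],[0,0,-0.035,0,0,0,1],[0,0,-0.035,0,0,0,0.55],[0,0,-0.035,0,0,0,0.55],[0,0,-0.035,0,0,0,0.55]]])

```text
time_s: 40.95
tool_pos: [0.5938, 0.2487, 0.0447]
tool_rot: [-179.9, 0.1, 93.9]
force: [1.0, 0.4, 0.2]
grip_width: 0.0254
grasp_force: 0.0
```

>>> jog_arm(motion=[[[0,0,0,0,0,0,0.55],[0,0,0,0,0,0,0.55],[0,0,0,0,0,0,0.55],[0,0,0,0,0,0,0.55]]])

```text
time_s: 41.35
tool_pos: [0.5945, 0.2492, 0.0456]
tool_rot: [-180.0, 0.0, 93.9]
force: [-0.3, 1.5, -0.5]
grip_width: 0.0388
grasp_force: 0.0
```

>>> jog_arm(motion=[[[0,0,-0.15,0,0,0,0.55],[0,0,-0.4,0,0,0,0.55],[0,0,-0.9,0,0,0,0.55],[0,0,-1,0,0,0,0.55]]])

```text
time_s: 41.75
tool_pos: [0.597, 0.2517, 0.1527]
tool_rot: [179.5, -0.2, 94.0]
force: [0.2, 1.2, -0.3]
grip_width: 0.0393
grasp_force: 0.0
```

>>> jog_arm(motion=[[[-1,0,-0.6,0,0,0,0],[-1,0,-0.6,0,0,0,0],[-1,0,-0.6,0,0,0,0],[-1,0,-0.6,0,0,0,0]]])

```text
time_s: 42.15
tool_pos: [0.6033, 0.1464, 0.2077]
tool_rot: [179.8, 0.1, 93.6]
force: [0.1, -0.2, -0.1]
grip_width: 0.0634
grasp_force: 0.0
```

>>> jog_arm(motion=[[[-0.5,-0.7,-0.3,0,0,0,0],[-0.5,-0.7,-0.3,0,0,0,0],[-0.5,-0.7,-0.3,0,0,0,0],[-0.5,-0.7,-0.3,0,0,0,0],[-0.5,-0.7,-0.3,0,0,0,0]]])

```text
time_s: 42.65
tool_pos: [0.535, 0.0969, 0.2353]
tool_rot: [-180.0, -0.1, 94.1]
force: [-0.3, 0.3, -0.1]
grip_width: 0.0866
grasp_force: 0.0
```

```bash
python3 - <<'E'
from m import *
o=env.get_obs();print(o['tool_pos'],o['force'])
im,d,c=snap('wrist','w9');s=snap('scene','s9')[0]
C=cloud(c,d);m=(C[...,2]>.03)&(C[...,2]<.075)&(C[...,0]>.5)&(C[...,0]<.7)&(C[...,1]>.12)&(C[...,1]<.38)
for k in comps(m,15):
    q=C[k[2]];print(k[0],k[1],q.min(0).round(3),q.max(0).round(3),np.median(q,0).round(4))
h=cv2.cvtColor(im,cv2.COLOR_RGB2HSV);m=(h[...,2]<120)&(h[...,1]>90)&(C[...,0]>.56)&(C[...,0]<.63)&(C[...,1]>.15)&(C[...,1]<.34)
for k in comps(m,100):
    q=C[k[2]];print('rod',k[1],np.percentile(q,[2,50,98],axis=0).round(4).tolist())
cv2.imwrite('pics/v9.png',np.hstack([im[:,:,::-1],cv2.resize(s[60:360,120:345,::-1],(288,384))]))
E
```

```text
[0.53495804 0.09690324 0.23530689] [-0.2639339   0.28386018 -0.10711331]
[320.63688213  60.27186312] [ 307    0   36  111 1578] [0.582 0.175 0.03 ] [0.616 0.284 0.066] [0.5958 0.2153 0.039 ]
rod [311   0  16 110 978] [[0.5877, 0.1854, 0.0295], [0.5942, 0.241, 0.0386], [0.6012, 0.2814, 0.0403]]
rod [284 120  51  13 326] [[0.5705, 0.1511, -0.0027], [0.6083, 0.1604, -0.001], [0.6291, 0.1654, 0.0069]]
```

View pics/v9.png

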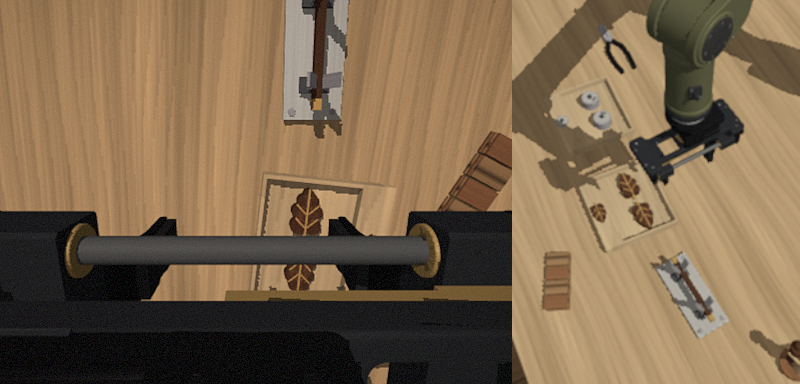

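The picture shows the rod home in both clips at (320,60), with its top at about 0.039 to 0.040 m. Both leaves lie apart in the leaf tray and both drums stand in the drum tray. The gripper touches nothing.

```bash
python3 -c "
from cell import env
print(env.sign_off())"
```

```text
the job is handed in; nothing more can be done
None
```

The job is handed in: both leaf bobs lie flat in the leaf tray, both spring housings stand stub up in the drum tray, and the rod is snapped home and about centred in both clips, with the couple and pliers never touched.

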